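Bolt the guard flap of the turbo test box and switch it on

ROBOT

A 6-joint arm with a two-finger parallel gripper is mounted at the origin on the work surface. World frame = base frame: x ahead of the robot, y to its left, z up, the work surface at z = 0. Lengths are in mm, angles in rad, forces in N, time in s.
With the tool pointing down it reaches from about 275 to 750 mm from the base axis. Payload 10.2 kg.
Tool frame: the origin (TCP) lies between the finger pads; the fingertips stand 25 mm ahead of it and the grasp point (between the pads) lies 6 mm ahead of it; z points along the fingers, y is the line along which they close (so a half turn about z gives the same grasp; the last joint's range is limited). The gripper opens to 85 mm and grips with 20 to 120 N. Pads are 22 mm wide; open, the fingers measure 114 mm over their backs; the gripper's body (76 mm by 85 mm) begins 54 mm behind the grasp point. The pads swing forward as they close: fully open they stand 13 mm farther back than shut.
Start: joints at [0.998, 0.313, 1.498, -0, 1.331, -0.223], TCP at [179.936, 493.208, 256.294] pointing down, gripper open.
Joint ranges: [-2.94, 2.94], [-0.97, 2.17], [0.19, 2.56], [-1.23, 4.37], [0.02, 3.11], [-2.88, 2.88]. Speed limits (rad/s): [2.39, 2.39, 3.01, 3.14, 3.14, 3.14].

INTERFACE

Orientations are given as a unit quaternion [w, x, y, z].
In Python, from rig import ctrl, eyes, finish_job gives the robot as it stands.
- The arm moves only by the tool step_arm, never from a script. Its argument "increments" is a list of rows, each an object of numbers: "dx", "dy", "dz": the shift along the tool's x, y, z in units of 25 mm (1.0 is 25 mm); "wx", "wy", "wz": the turn, a rotation vector about the tool's x, y, z in units of 6 degrees (1.0 is 6 degrees). A call has 1 to 5 rows; each row shifts and turns the commanded pose from where the row before left it, along the tool's axes as they then stand; what a row does not reach is not made up. A row lasts 1/10 s, in which the tool goes at most 50 mm and 8.59 degrees, less where a joint would pass 70% of its speed; a pose out of reach is approached as far as the arm can. A call is refused whole if a number of a shift passes 1 or a number of a turn 1, either way. A call with a gripper value outside its range is refused whole. "fingers" is the finger opening in mm, from 0 to 85.4, set as the call begins (left out, the last holds). The fingers move at their own pace and stop on an object; "squeeze" is the grip in N (left out, the last holds). Time passes only in rows, so rows that do not move let the fingers close. It gives the time, the measured TCP pose, the force, the opening and the grip force at its end, in the units of the state.
- ctrl.sense(): the state, without advancing time (a new reading comes with each control period).
- eyes.capture(name): name is "side" or "top"; returns a dict with "frame" (400x640x3 uint8, blue, green, red), "fx", "fy", "cx", "cy" (pixels), "k1" (the pictures are not rectified: a ray, as slopes to the right and down, at radius r is drawn at 1 + k1 r^2 times it, then the intrinsics apply), "R" (3x3) and "t" (3): a world point X has camera coordinates R X + t. Camera axes: x right, y down, z forward; pixel columns grow to the right and rows downward; lengths in mm; the calibration is good to about 2 mm. A picture is of the moment at which its call begins. There is no depth.
- finish_job(): hands the job in; it is judged then, once.
Trained networks look in the newest picture that a camera, given by its name, has taken for a name from the list of things; names that differ only in an ending like _2 or _b are one class to them, and where a whole thing is asked for, a point or a joint stands for the part that bears it (a point fixed in the world has none). Each returns a list of dicts, best first, with "p" (0 to 1); they miss things now and then, are a little off and sometimes report something else, mostly with a low value. They report only what shows in the picture. A call takes as long as a camera call.
- eyes.cut_out(camera, label): "mask" (400x640 bool, what is visible of it).
- eyes.landmark_of(camera, label): "point" ([x, y, z] in mm, in the coordinates of the camera as it stood for that picture, good to about 4 mm: a listed point, or the origin of a listed thing).
The state is a dict: "time_s": time; "joints": joint angles; "dq": joint speeds; "tau": joint torques, N m; "eef_pos": TCP position; "ee_rot": TCP orientation; "force": force on the tool from outside, world axes, zero at the start; "wrist_torque": the same for the moment, N m; "grip_width": opening from 0.0 (shut) to 1.0 (fully open); "grip_force": force on a finger pad.
Only numpy, scipy, OpenCV 4.12 (cv2) and the standard library are available. Lean on these libraries where they do the work, as an engineer would, in place of code of your own. Each camera call takes 0.05 s, during which the arm holds its last target. There are 200 camera calls.

TASK

Get the grey test box ready to run: press its guard flap fully shut, slide the bolt on the flap all the way into its keeper, and after that turn the switch handle on the separate switch box clockwise to its stop (on). Do not touch the lamp bar over the bolt, and leave the other things on the bench where they are.

Things in the scene. Friction and masses are not known exactly. Their poses are not given: they have to be found in the camera images.
- rig: Fixed grey test box, 260 wide (y) x 250 deep (x) x 170 mm high. Origin: centre of underside; x to its back, y along its width, z up; at yaw 0 its slope faces the robot. The slope rises at 30 degrees from its lower edge (x -120, z 60 mm) to x 70, z 170 mm: up-slope u = (0.866, 0, 0.5), outward normal n = (-0.5, 0, 0.866) in its axes. On it lies the guard flap, y -125 to 65 mm.
- flap (a joint): Guard flap: dark steel plate 191 (along slope) x 190 x 6 mm with a window, hinged along its upper edge; hinge line along the box's y through x 55.5, z 166.0 mm of the box. Rad: 0 = fully shut, grows as the free lower edge lifts; starts 0.14 to 0.32 ajar. Stiff hinge (1.5 N m friction): stays where left; 3 to 6 N at the free edge closes it. Shut, its face is 8 mm off the slope.
- bolt (a joint): Barrel bolt on the flap: steel rod 16 mm in diameter, 130 mm long, across the flap 62 mm up from the slope's lower edge. Value in m: 0 = drawn back, 0.060 = fully home in the keeper (stop), growing towards the box's +y. 3 N friction, stays where left; starts at 0 to 0.020. Its handle's centre is at the box's y = -30 mm + value.
- switch (a joint): Rotary switch handle on top of the switch box. Value in rad: 0 = off stop, 1.047 = on stop (60 degrees), growing clockwise seen from above. Friction 0.15 N m, no spring: it stays where it is left. Starts within 0.12 rad of off.
- flap_edge (a point): Point on the flap's outer face, on the bare strip near its free lower edge: 179 mm from the hinge, 26 mm up from the slope's lower edge, at y -30 mm of the box. A good place to push. Axes turn with the flap: x to the hinge, y along it, z out of the face. The bolt's handle starts 23 mm up-slope of it.
- bolt_grip (a point): Grip point of the bolt's handle, a steel tab standing out from the rod along the flap's normal: 12 mm thick along the slide (y), 26 mm wide up-slope. The point is on its middle, 59 mm off the slope when shut, 17 mm below the tab's outer end, 28 mm above the two bolt guides (tallest parts beside it on the flap). Axes as flap_edge. Can be pinched along y or pushed.
- switch_grip (a point): On the switch's turning axis, 102 mm above the bench, 13 mm below the handle's top. The black handle is an upright bar 90 long, 16 thick, 32 mm tall, its underside 13 mm above the box; its length lies along this point's x axis, reaching 55 mm to -x (end with a white dash) and 35 mm to +x; it turns about z.
- switch_box: Fixed grey plastic switch box, 110 x 110 x 70 mm, on the bench to the left or right in front of the test box. Origin: centre of its underside.
- lamp: Fixed aluminium lamp bar, 22 mm in diameter, 298 mm long, along the box's y on two thin posts (12 mm) at its sides, y +/-138 mm. The pose is the test box's own; the bar's centre line is at x -73, z 260 mm of the box. It overhangs the bolt's handle: a vertical tool there hits it, so come in along the slope's normal, tilted about 30 degrees.
- turbo: Loose steel turbine housing, 116 mm in diameter with a flanged side pipe reaching 70 mm out, 95 mm tall, bystander, on the other side from the switch box. Origin: centre of underside.
- oil_jar: Loose amber glass jar, 60 mm in diameter, 100 mm tall, bystander. Origin: centre of underside.
- socket: Loose steel impact socket standing upright, 44 mm in diameter, 80 mm tall, bystander. Origin: centre of underside.
- keeper (a point): Centre of the fixed steel keeper bracket beside the flap, 62 mm up the slope from its lower edge, at y 95 mm of the box (30 mm long in y, standing 33 mm off the slope; this point 14 mm off the slope, on the bolt's line when the flap is shut). Axes are the box's.

How it is judged (in metres and radians):
On the way, in this order (a step that is already met when the one before it is completed fails the run):
1. the flap is pressed shut (value of joint flap below 0.03 rad), for 0.2 s.
2. with the flap shut, the bolt is slid fully into the keeper (value of joint bolt above 0.056 m and value of joint flap below 0.03 rad), for 0.2 s.
3. then the switch is turned on (value of joint switch above 0.96 rad and value of joint bolt above 0.056 m), for 0.2 s.
At the end, for the whole second after the job is handed in: The flap is shut (under 0.03 rad), the bolt is home (over 56 of 60 mm) and the switch handle is at on (over 0.96 of 1.047 rad) (all of step 3 and value of joint flap below 0.03 rad); the robot touches nothing.
It fails at once if the lamp bar or its posts are touched (over 2 N) (contact force between lamp and anything else above 2 N).
It fails at once if a bystander is moved by more than 20 mm (distance of any of turbo, oil_jar, socket from where it was at the start of the episode above 0.02 m).
It also fails if it takes over 64 s, if anything falls off the work surface, if the arm or the gripper's body presses on something with over 40 N, if the wrist force passes 120 N, or if a joint passes its speed limit or range.

## Working session

There is one attempt and no reset: what is moved stays moved. The work goes in short steps, Python scripts to look and compute and a tool call to move; the robot and the scene stay as the last step left them, time stands still between calls to the robot, and variables do not carry over. Pictures are saved under pics/ and viewed, at most 10 in all, crops included, and the job is handed in when it is done.

Besides the shell and the picture viewer there is one more tool, called after "Emit:" as name([rows], argument=value, ...), one row to a line, values as JSON. step_arm: Moves the arm, as the interface text tells. Its arguments: {"type":"object","properties":{"increments":{"type":"array"},"fingers":{"type":"number"},"squeeze":{"type":"number"}},"required":["increments"]}

```bash
mkdir -p pics; ls
cat > h.py <<'E'
import numpy as np, cv2
from rig import ctrl, eyes, finish_job
from scipy.spatial.transform import Rotation as Ro
def look(cam,labels,n=1):
    out={}
    for i in range(n):
        c=eyes.capture(cam); R=np.array(c["R"]);t=np.array(c["t"])
        for l in labels:
            for d in eyes.landmark_of(cam,l)[:2]:
                out.setdefault(l,[]).append((np.round(R.T@(np.array(d["point"])-t),1),round(d["p"],2)))
    return c,out
def proj(c,X):
    p=np.array(c["R"])@np.array(X,float)+np.array(c["t"]); a=p[:2]/p[2]; a=a*(1+c["k1"]*(a@a))
    return np.array([c["fx"]*a[0]+c["cx"],c["fy"]*a[1]+c["cy"]])
E
python3 - <<'E'
from h import *
for cam in("side","top"):
    c,o=look(cam,["rig","flap_edge","bolt_grip","switch_grip","switch_box","lamp","turbo","oil_jar","socket","keeper"])
    cv2.imwrite(f"pics/{cam}0.png",c["frame"])
    print(cam, -np.array(c["R"]).T@np.array(c["t"]))
    for k,v in o.items(): print(k,[(list(a),p) for a,p in v])
print(ctrl.sense())
E
```

```text
pics
side [  -2.6899719  -637.73661643 1165.11420542]
rig [([np.float64(734.4), np.float64(21.3), np.float64(-0.8)], 0.91)]
flap_edge [([np.float64(612.9), np.float64(18.5), np.float64(112.8)], 0.66)]
bolt_grip [([np.float64(626.1), np.float64(18.2), np.float64(180.6)], 0.55)]
switch_grip [([np.float64(461.7), np.float64(-284.2), np.float64(102.4)], 0.92)]
switch_box [([np.float64(459.7), np.float64(-285.2), np.float64(4.5)], 0.57)]
turbo [([np.float64(400.5), np.float64(297.9), np.float64(-1.0)], 0.8)]
oil_jar [([np.float64(692.1), np.float64(-414.0), np.float64(4.7)], 0.81)]
socket [([np.float64(677.0), np.float64(420.2), np.float64(-3.7)], 0.78)]
keeper [([np.float64(678.7), np.float64(125.4), np.float64(99.3)], 0.64)]
top [ 453.02000657    4.58179144 1232.86746372]
rig [([np.float64(727.1), np.float64(19.7), np.float64(1.9)], 0.83), ([np.float64(457.6), np.float64(-287.2), np.float64(2.2)], 0.26)]
flap_edge [([np.float64(610.1), np.float64(22.4), np.float64(110.9)], 0.63)]
bolt_grip [([np.float64(626.3), np.float64(20.6), np.float64(171.8)], 0.85)]
switch_grip [([np.float64(460.2
[... 401 characters left out ...]
], 0.19)]
{'time_s': 1.1, 'joints': array([ 9.97576298e-01,  3.12913903e-01,  1.49769628e+00, -3.38568886e-05,
        1.33098921e+00, -2.23418405e-01]), 'dq': array([-0.00026797,  0.00072279,  0.00087821, -0.00134254,  0.00094035,
       -0.00110449]), 'tau': array([-3.07237548e-03, -4.12183821e+01, -2.59888476e+01, -4.58145878e-04,
        6.76300187e-04,  4.74022170e-05]), 'eef_pos': array([179.95623018, 493.20384771, 256.28845924]), 'ee_rot': array([ 1.38492792e-05,  1.74006504e-01,  9.84744503e-01, -9.48495243e-06]), 'force': array([ 0.22893795,  0.35155859, -0.52894547]), 'wrist_torque': array([-0.04113611,  0.00546028,  0.02374336]), 'grip_force': 0.0, 'grip_width': 0.998509789541731}
```

View pics/top0.png

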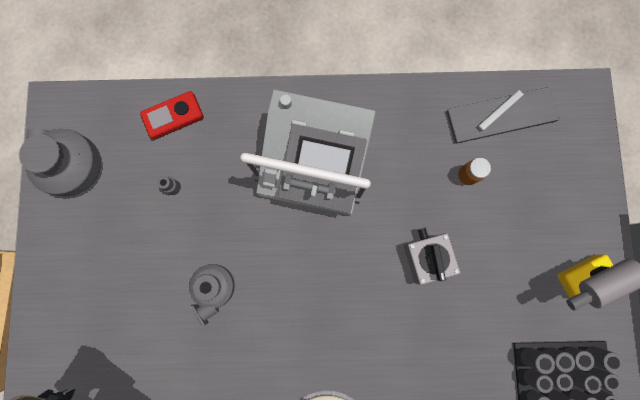

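View pics/side0.png

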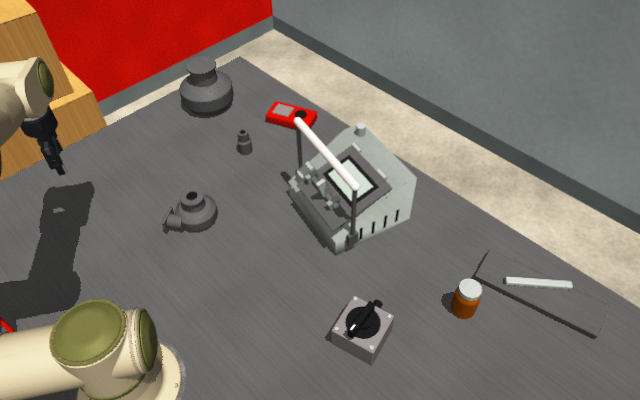

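The top view shows the test box with the white lamp bar running from (243,157) to (369,184), so its yaw is about -12°. The switch is at (434,258), its long (dash) end at (424,232). The turbo is at (210,287), the socket at (168,186) and the jar at (475,170). The side view agrees. Next I'll fit the rig pose.

```bash
cat > fit.py <<'E'
from h import *
from scipy.optimize import least_squares
cs={};M={}
G={}
for cam in("side","top"):
    c,o=look(cam,["rig","keeper","flap_edge","bolt_grip","switch_grip"],3); cs[cam]=c
    for k,v in o.items(): G.setdefault(k,[]).extend(a for a,p in v if p>.4)
    m=eyes.cut_out(cam,"lamp"); M[cam]=[(m[0]["mask"],m[0]["p"])] if m else []
    hsv=c["frame"].astype(int).min(2); b=(hsv>200).astype(np.uint8)
    n,l,s,ce=cv2.connectedComponentsWithStats(b)
    for i in range(1,n):
        if s[i,4]>300: print(cam,s[i],ce[i])
    M[cam].append(b)
for k in G: G[k]=np.mean(G[k],0); print(k,G[k].round(1))
# bright lamp pixels
ends={}
for cam in cs:
    b=M[cam][-1]; n,l,s,ce=cv2.connectedComponentsWithStats(b)
    if M[cam][:-1]:
        lm=M[cam][0][0]; i=np.bincount(l[lm&(l>0)]).argmax()
    else: i=1+s[1:,4].argmax()
    pts=np.argwhere(l==i)[:,::-1].astype(float); ctr=pts.mean(0); u=np.linalg.svd(pts-ctr,full_matrices=False)[2][0]
    q=(pts-ctr)@u; ends[cam]=[ctr+u*q.min(),ctr+u*q.max()]
    if ends[cam][0][0]>ends[cam][1][0]: ends[cam].reverse()
    print(cam,"ends",ends[cam])
def T(p,X):
    c,s=np.cos(p[2]),np.sin(p[2]); return np.array([p[0]+c*X[0]-s*X[1],p[1]+s*X[0]+c*X[1],X[2]])
ul=62; K=np.array([-120+.866*ul-.5*14,95,60+.5*ul+.866*14])
def f(p):
    r=[]
    for cam in cs:
        r+=list((proj(cs[cam],T(p,[-73,149,265]))-ends[cam][0])/1.5)+list((proj(cs[cam],T(p,[-73,-149,265]))-ends[cam][1])/1.5)
    r+=list((T(p,[0,0,0])-G["rig"])[:2]/3)+list((T(p,K)-G["keeper"])[:2]/3)
    return r
s=least_squares(f,[730,20,-.2],x_scale=[10,10,.1]); p=s.x; print("pose",p,np.round(s.fun,2))
c_,s_=np.cos(p[2]),np.sin(p[2])
def inv(W): d=np.array(W)-[p[0],p[1],0]; return np.array([c_*d[0]+s_*d[1],-s_*d[0]+c_*d[1],d[2]])
H=np.array([55.5,166.0])
for k in("flap_edge","bolt_grip"):
    g=inv(G[k]); print(k,"box",g.round(1))
def flapP(a,d,h): # d from hinge along flap, h above hinge plane
    ang=np.deg2rad(30)-a; return H+d*np.array([-np.cos(ang),-np.sin(ang)])+h*np.array([-np.sin(ang),np.cos(ang)])
# hinge height off slope
for k,u,h in(("flap_edge",26,8),("bolt_grip",62,59)):
    S=np.array([-120+.866*u-.5*h,60+.5*u+.866*h]); v=S-H; g=inv(G[k])[[0,2]]-H
    print(k,"shut box",S,"angle",np.arctan2(v[1],v[0])%(2*np.pi)-np.arctan2(g[1],g[0])%(2*np.pi),np.hypot(*v),np.hypot(*g))
g=G["switch_grip"]
for cam in cs:
    c=eyes.capture(cam); m=eyes.cut_out(cam,"switch_grip")
    if m:
        mm=m[0]["mask"]; pts=np.argwhere(mm)[:,::-1].astype(float); print(cam,m[0]["p"],mm.sum(),pts.mean(0),pts.min(0),pts.max(0),"pivot",proj(c,g))
        # dense: match bar model by yaw
        best=[]
        for a in np.deg2rad(np.arange(-180,180,1)):
            t=np.zeros((400,640),np.uint8); P=[]
            for x in(-55,35):
                for y in(-8,8):
                    for z in(-19,13): P.append(proj(c,g+[x*np.cos(a)-y*np.sin(a),x*np.sin(a)+y*np.cos(a),z]))
            cv2.fillConvexPoly(t,cv2.convexHull(np.array(P).round().astype(np.int32)),1)
            best.append(((t&mm).sum()/(t|mm).sum(),np.rad2deg(a)))
        print(sorted(best)[-5:])
E
python3 fit.py
```

```text
side [295 117  77  79 921] [337.58523344 161.68295331]
side [507 277  65  10 335] [537.9761194  281.54626866]
side [460 279  21  19 307] [470.12703583 287.7752443 ]
top [242 154 128  33 900] [305.87555556 169.62444444]
rig [730.8  19.8   1.2]
keeper [684.8 129.3 100.9]
flap_edge [599.9  -8.9 110.3]
bolt_grip [634.7  35.1 165.2]
switch_grip [ 493.3 -224.7  104.2]
side ends [array([294.36301107, 118.63963651]), array([366.52033386, 190.49828546])]
top ends [array([241.82183833, 155.82711031]), array([369.3660839 , 183.30046626])]
pose [ 7.33061994e+02  1.77044141e+01 -2.10692764e-01] [ 0.66 -0.45 -4.01 -2.22 -0.56  0.29  2.17 -1.77  0.76 -0.71 -1.2  -1.13]
flap_edge box [-124.7  -53.9  110.3]
bolt_grip box [-99.9  -3.6 165.2]
flap_edge shut box [-101.484   79.928] angle 0.20183392396193245 179.03174422431348 188.57241454262183
bolt_grip shut box [-95.808 142.094] angle 0.1512750167838277 153.1848807813617 155.35812376449508
side 0.96 481 [361.71309771 320.37837838] [348. 302.] [374. 338.] pivot [353.33596252 288.66523009]
[(np.float64(0.0550755939524838), np.float64(79.0)), (np.float64(0.0565410199556541), np.float64(80.0)), (np.float64(0.05779716466739367), np.float64(78.0)), (np.float64(0.05919661733615222), np.float64(86.0)), (np.float64(0.06067172264355363), np.float64(82.0))]
top 0.92 350 [435.88571429 260.86285714] [427. 245.] [444. 279.] pivot [412.00463521 244.77956243]
[(np.float64(0.0736196319018405), np.float64(62.0)), (np.float64(0.07368421052631578), np.float64(55.0)), (np.float64(0.0748829953198128), np.float64(63.0)), (np.float64(0.07550077041602465), np.float64(58.00000000000001)), (np.float64(0.07606973058637084), np.float64(64.0))]
```

```bash
sed -i 's/G\[k\]=np.mean(G\[k\],0); print(k,G\[k\].round(1))/print(k,[list(map(float,x)) for x in G[k]]) if k in("bolt_grip","flap_edge") else 0; G[k]=np.median(G[k],0); print(k,G[k].round(1))/; s/    for cam in cs:\r\?$/&/' fit.py
python3 - <<'E'
s=open('fit.py').read()
s=s.replace("    r=[]\n    for cam in cs:","    r=[]\n    for cam in ['top']:").replace('print("pose"','print("side",[proj(cs["side"],T(p,[-73,y,265])).round() for y in(149,-149)]);print("pose"')
open('fit.py','w').write(s)
E
python3 fit.py
python3 - <<'E'
import cv2
a=cv2.imread('pics/side0.png')[90:270,260:440]; cv2.imwrite('pics/c1.png',cv2.resize(a,None,fx=3.3,fy=3.3,interpolation=2))
E
```

```text
side [295 117  77  79 921] [337.58197611 161.68838219]
side [507 277  65  10 334] [537.98203593 281.53892216]
side [460 279  21  19 309] [470.12621359 287.77993528]
top [242 154 128  33 901] [305.96337403 169.63928968]
keeper [685.  128.7  99.5]
flap_edge [[613.8, 17.7, 114.1], [609.7, 19.2, 112.6], [611.5, 17.4, 114.3], [607.9, 18.3, 112.6], [610.5, 21.9, 113.8]]
flap_edge [610.5  18.3 113.8]
bolt_grip [[625.0, 19.3, 181.0], [624.4, 19.1, 174.8], [624.6, 23.9, 181.3], [626.8, 19.3, 174.7], [399.2, 298.2, 0.8], [626.2, 22.3, 173.7], [461.8, -281.3, 105.3], [628.8, 23.1, 171.6]]
bolt_grip [624.8  20.8 174.2]
switch_grip [ 461.4 -284.6  104.4]
rig [728.2  19.8   1.3]
side ends [array([294.37545749, 118.6266423 ]), array([366.50281175, 190.51230834])]
top ends [array([241.82414462, 155.81595573]), array([369.36557104, 183.30377786])]
side [array([296., 117.]), array([357., 188.])]
pose [ 7.30381237e+02  1.86795660e+01 -2.46461719e-01] [-1.24 -0.59  0.83  0.43  0.74 -0.36 -0.84 -0.  ]
flap_edge box [-116.2  -29.6  113.8]
bolt_grip box [-102.9  -23.7  174.2]
flap_edge shut box [-101.484  
[... 213 characters left out ...]
[348. 302.] [374. 337.] pivot [363.10801296 313.55191512]
[(np.float64(0.6689895470383276), np.float64(12.000000000000002)), (np.float64(0.6905594405594405), np.float64(13.0)), (np.float64(0.6953528399311532), np.float64(10.0)), (np.float64(0.696551724137931), np.float64(11.0)), (np.float64(0.6972318339100346), np.float64(14.0))]
top 0.62 420 [436.43095238 261.92142857] [427. 244.] [445. 281.] pivot [436.58171288 257.04284019]
[(np.float64(0.7601713062098501), np.float64(10.0)), (np.float64(0.7674418604651163), np.float64(6.000000000000001)), (np.float64(0.771551724137931), np.float64(7.0)), (np.float64(0.7732181425485961), np.float64(8.0)), (np.float64(0.7732181425485961), np.float64(9.0))]
```

View pics/c1.png

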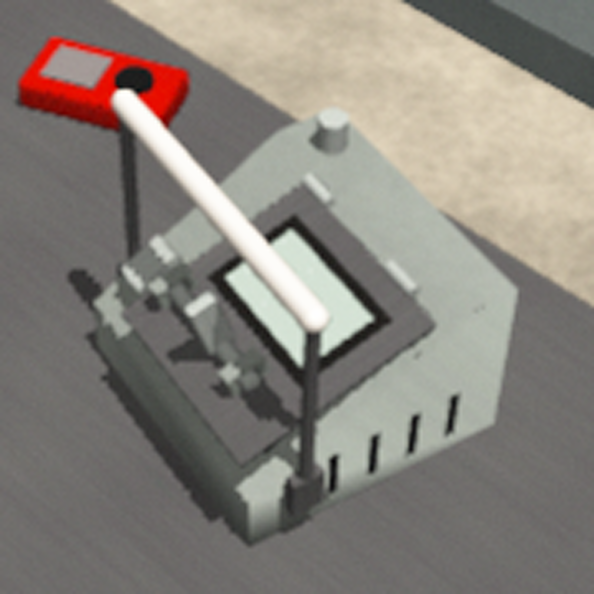

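Run:
```python
import cv2,numpy as np
a=cv2.imread('pics/side0.png')[285:375,315:405];b=cv2.imread('pics/top0.png')[215:305,390:480]
cv2.imwrite('pics/c2.png',cv2.resize(np.hstack([a,b]),None,fx=4.4,fy=4.4,interpolation=2))
```

```text
(no output)
```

View pics/c2.png

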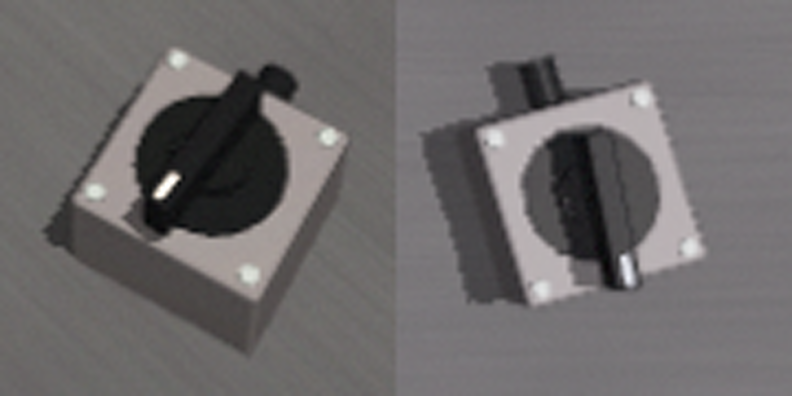

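Side and top crops: the white dash is at the end of the handle nearer the robot, at full-frame top (532-ish → 442,276), and a cable boss sits behind the box. The handle's yaw is therefore about 9°, and turning it on brings the dash end towards +y. The lamp fit matches the side view to within 2 px.

```bash
cat >> h.py <<'E'
P=np.array([730.4,18.7]); YAW=-0.2465
def W(X):
    c,s=np.cos(YAW),np.sin(YAW); X=np.array(X,float); return np.array([P[0]+c*X[0]-s*X[1],P[1]+s*X[0]+c*X[1],X[2]])
N=np.array([-.5,0,.866]); U=np.array([.866,0,.5]); V=np.array([0,1.,0])
def S(u,y,h): return np.array([-120,y,60.])+u*U+h*N
def q2(q): return Ro.from_quat(np.r_[q[1:],q[0]])
def tilt(deg,yaw=YAW):  # tool y along box y, z forward-down
    t=np.deg2rad(deg); return Ro.from_euler('z',yaw)*Ro.from_matrix(np.array([[-np.cos(t),0,np.sin(t)],[0,1,0],[-np.sin(t),0,-np.cos(t)]]))
def go(pos,R=None):
    s=ctrl.sense(); R0=q2(s["ee_rot"]); R=R or R0
    print("t",round(s["time_s"],2),"rot units",(R0.inv()*R).as_rotvec(degrees=True).round(2)/6,"shift after rot",(R.inv().apply(pos-s["eef_pos"])/25).round(2),"pos",s["eef_pos"].round(1))
E
python3 - <<'E'
from h import *
R=tilt(30); print(R.as_matrix().round(2)); go(W(S(26,-30,8+90+25)),R)
print(W(S(26,-30,8+115)),ctrl.sense()["eef_pos"])
E
```

```text
[[-0.84  0.24  0.48]
 [ 0.21  0.97 -0.12]
 [-0.5   0.   -0.87]]
t 5.3 rot units [-0.25833333 -4.995      -0.965     ] shift after rot [-15.46 -14.23  12.47] pos [180.  493.2 256.3]
[568.90136716  28.40071376 179.518     ] [179.95778096 493.19958932 256.28009772]
```

Emit:
step_arm([
  {"wx": -0.05,"wy": -1,"wz": -0.19},
  {"wx": -0.05,"wy": -1,"wz": -0.19},
  {"wx": -0.05,"wy": -1,"wz": -0.19},
  {"wx": -0.05,"wy": -1,"wz": -0.19},
  {"wx": -0.05,"wy": -1,"wz": -0.19},
], fingers=0, squeeze=40)

```text
invalid input at $.increments[0]: expected keys dx, dy, dz, wx, wy, wz
```

Emit:
step_arm([
  {"dx": -0.95,"dy": -0.9,"dz": 0.7},
  {"dx": -0.95,"dy": -0.9,"dz": 0.7},
  {"dx": -0.95,"dy": -0.9,"dz": 0.7},
  {"dx": -0.95,"dy": -0.9,"dz": 0.7},
  {"dx": -0.95,"dy": -0.9,"dz": 0.7},
])

```text
invalid input at $.increments[0]: expected keys dx, dy, dz, wx, wy, wz
```

Emit:
step_arm([
  {"dx": -0.95,"dy": -0.9,"dz": 0.7},
  {"dx": -0.95,"dy": -0.9,"dz": 0.7},
  {"dx": -0.95,"dy": -0.9,"dz": 0.7},
  {"dx": -0.95,"dy": -0.9,"dz": 0.7},
  {"dx": -0.95,"dy": -0.9,"dz": 0.7},
])

```text
invalid input at $.increments[0]: expected keys dx, dy, dz, wx, wy, wz
```

Run:
```python
from h import *
go(W(S(26,-30,8+90+25)),tilt(30))
```

```text
t 5.3 rot units [-0.25833333 -4.995      -0.965     ] shift after rot [-15.46 -14.23  12.47] pos [180.  493.2 256.3]
```

All six keys are required in every row.

Emit:
step_arm([
  {"dx": 0,"dy": 0,"dz": 0,"wx": -0.05,"wy": -1,"wz": -0.19},
  {"dx": 0,"dy": 0,"dz": 0,"wx": -0.05,"wy": -1,"wz": -0.19},
  {"dx": 0,"dy": 0,"dz": 0,"wx": -0.05,"wy": -1,"wz": -0.19},
  {"dx": 0,"dy": 0,"dz": 0,"wx": -0.05,"wy": -1,"wz": -0.19},
  {"dx": 0,"dy": 0,"dz": 0,"wx": -0.05,"wy": -1,"wz": -0.19},
], fingers=0, squeeze=40)

```text
time_s: 5.8
eef_pos: [179.9, 493.5, 256.7]
ee_rot: [0.259, 0.119, 0.958, -0.032]
force: [0.2, 0.3, -0.8]
grip_width: 0.148
grip_force: 0.0
```

Emit:
step_arm([
  {"dx": -0.95,"dy": -0.9,"dz": 0.7,"wx": 0,"wy": 0,"wz": 0},
  {"dx": -0.95,"dy": -0.9,"dz": 0.7,"wx": 0,"wy": 0,"wz": 0},
  {"dx": -0.95,"dy": -0.9,"dz": 0.7,"wx": 0,"wy": 0,"wz": 0},
  {"dx": -0.95,"dy": -0.9,"dz": 0.7,"wx": 0,"wy": 0,"wz": 0},
  {"dx": -0.95,"dy": -0.9,"dz": 0.7,"wx": 0,"wy": 0,"wz": 0},
])

```text
time_s: 6.3
eef_pos: [295.0, 347.0, 240.0]
ee_rot: [0.257, 0.119, 0.958, -0.032]
force: [1.0, 1.2, 0.2]
grip_width: 0.0
grip_force: 0.0
```

Emit:
step_arm([
  {"dx": -0.95,"dy": -0.9,"dz": 0.7,"wx": 0,"wy": 0,"wz": 0},
  {"dx": -0.95,"dy": -0.9,"dz": 0.7,"wx": 0,"wy": 0,"wz": 0},
  {"dx": -0.95,"dy": -0.9,"dz": 0.7,"wx": 0,"wy": 0,"wz": 0},
  {"dx": -0.95,"dy": -0.9,"dz": 0.7,"wx": 0,"wy": 0,"wz": 0},
  {"dx": -0.95,"dy": -0.9,"dz": 0.7,"wx": 0,"wy": 0,"wz": 0},
])

```text
time_s: 6.8
eef_pos: [409.7, 201.8, 223.9]
ee_rot: [0.257, 0.12, 0.958, -0.032]
force: [0.4, 0.5, -0.8]
grip_width: -0.001
grip_force: 0.0
```

Run:
```python
from h import *
go(W(S(26,-30,8+90+25)),tilt(30))
```

```text
t 6.8 rot units [-0.00833333  0.01166667 -0.01333333] shift after rot [-5.93 -5.17  5.47] pos [409.7 201.8 223.9]
```

Emit:
step_arm([
  {"dx": -1,"dy": -0.9,"dz": 0.7,"wx": 0,"wy": 0,"wz": 0},
  {"dx": -1,"dy": -0.9,"dz": 0.7,"wx": 0,"wy": 0,"wz": 0},
  {"dx": -1,"dy": -0.9,"dz": 0.7,"wx": 0,"wy": 0,"wz": 0},
  {"dx": -1,"dy": -0.9,"dz": 0.7,"wx": 0,"wy": 0,"wz": 0},
  {"dx": -1,"dy": -0.9,"dz": 0.7,"wx": 0,"wy": 0,"wz": 0},
])

```text
time_s: 7.3
eef_pos: [529.5, 55.2, 210.7]
ee_rot: [0.257, 0.12, 0.958, -0.032]
force: [-0.2, 0.2, 0.0]
grip_width: -0.002
grip_force: 0.0
```

Emit:
step_arm([
  {"dx": -0.8,"dy": -0.6,"dz": 0.5,"wx": 0,"wy": 0,"wz": 0},
  {"dx": 0,"dy": 0,"dz": 0,"wx": 0,"wy": 0,"wz": 0},
])

```text
time_s: 7.5
eef_pos: [549.3, 33.9, 209.6]
ee_rot: [0.257, 0.121, 0.958, -0.033]
force: [0.5, -0.1, 0.0]
grip_width: 0.003
grip_force: 0.0
```

Run:
```python
from h import *
go(W(S(26,-30,8+25)),tilt(30))
c=eyes.capture("top"); d=eyes.capture("side")
cv2.imwrite("pics/m1.png",np.hstack([cv2.resize(x["frame"][y:y+160,a:a+140],None,fx=2.8,fy=2.8,interpolation=2) for x,y,a in((c,110,240),(d,100,260))]))
```

```text
t 7.5 rot units [-0.02833333  0.00833333 -0.03833333] shift after rot [-0.1  -0.02  5.05] pos [549.3  33.9 209.6]
```

View pics/m1.png

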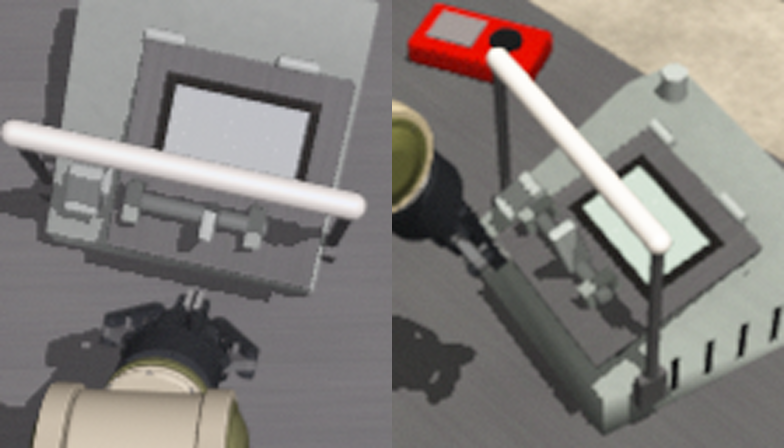

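The fingers are shut and standing in front of the flap's lower edge (crop 195,300). They line up just left of the bolt handle, and the lamp is well clear. Now pressing along the normal.

Emit:
step_arm([
  {"dx": -0.1,"dy": 0,"dz": 0.8,"wx": 0,"wy": 0,"wz": 0},
  {"dx": 0,"dy": 0,"dz": 0.8,"wx": 0,"wy": 0,"wz": 0},
  {"dx": 0,"dy": 0,"dz": 0.8,"wx": 0,"wy": 0,"wz": 0},
  {"dx": 0,"dy": 0,"dz": 0.5,"wx": 0,"wy": 0,"wz": 0},
  {"dx": 0,"dy": 0,"dz": 0.3,"wx": 0,"wy": 0,"wz": 0},
])

```text
time_s: 8.1
eef_pos: [588.5, 26.7, 141.0]
ee_rot: [0.257, 0.119, 0.959, -0.032]
force: [-0.1, 0.9, 0.5]
grip_width: 0.0
grip_force: 0.0
```

Emit:
step_arm([
  {"dx": 0,"dy": 0,"dz": 0.25,"wx": 0,"wy": 0,"wz": 0},
  {"dx": 0,"dy": 0,"dz": 0.25,"wx": 0,"wy": 0,"wz": 0},
  {"dx": 0,"dy": 0,"dz": 0.25,"wx": 0,"wy": 0,"wz": 0},
  {"dx": 0,"dy": 0,"dz": 0.25,"wx": 0,"wy": 0,"wz": 0},
])

```text
time_s: 8.5
eef_pos: [600.2, 23.2, 119.8]
ee_rot: [0.256, 0.119, 0.959, -0.032]
force: [-4.5, 0.4, 1.3]
grip_width: -0.004
grip_force: 2.3
```

Emit:
step_arm([
  {"dx": 0,"dy": 0,"dz": 0.2,"wx": 0,"wy": 0,"wz": 0},
  {"dx": 0,"dy": 0,"dz": 0.15,"wx": 0,"wy": 0,"wz": 0},
  {"dx": 0,"dy": 0,"dz": 0.1,"wx": 0,"wy": 0,"wz": 0},
])

```text
time_s: 8.8
eef_pos: [606.1, 21.6, 110.2]
ee_rot: [0.257, 0.119, 0.959, -0.032]
force: [-5.4, 1.0, 1.9]
grip_width: 0.002
grip_force: 1.9
```

Run:
```python
from h import *
go(W(S(26,-30,8+25)),tilt(30)); print(ctrl.sense()["force"]@ (Ro.from_euler('z',YAW).apply(N)))
```

```text
t 8.8 rot units [-0.01166667 -0.00166667 -0.01      ] shift after rot [-0.08 -0.1   0.44] pos [606.1  21.6 110.2]
4.388624775213428
```

Emit:
step_arm([
  {"dx": 0,"dy": 0,"dz": 0.1,"wx": 0,"wy": 0,"wz": 0},
  {"dx": 0,"dy": 0,"dz": 0.1,"wx": 0,"wy": 0,"wz": 0},
  {"dx": 0,"dy": 0,"dz": 0.1,"wx": 0,"wy": 0,"wz": 0},
  {"dx": 0,"dy": 0,"dz": 0.05,"wx": 0,"wy": 0,"wz": 0},
])

```text
time_s: 9.2
eef_pos: [610.6, 20.4, 102.6]
ee_rot: [0.257, 0.119, 0.958, -0.032]
force: [-4.5, 1.7, 1.7]
grip_width: 0.002
grip_force: 2.0
```

Emit:
step_arm([
  {"dx": 0,"dy": 0,"dz": 0.05,"wx": 0,"wy": 0,"wz": 0},
  {"dx": 0,"dy": 0,"dz": 0.05,"wx": 0,"wy": 0,"wz": 0},
])

```text
time_s: 9.4
eef_pos: [611.7, 20.2, 100.6]
ee_rot: [0.257, 0.119, 0.958, -0.032]
force: [-6.8, 2.3, 7.3]
grip_width: 0.005
grip_force: 5.8
```

Emit:
step_arm([
  {"dx": 0,"dy": 0,"dz": 0.05,"wx": 0,"wy": 0,"wz": 0},
  {"dx": 0,"dy": 0,"dz": 0.03,"wx": 0,"wy": 0,"wz": 0},
  {"dx": 0,"dy": 0,"dz": 0,"wx": 0,"wy": 0,"wz": 0},
  {"dx": 0,"dy": 0,"dz": 0,"wx": 0,"wy": 0,"wz": 0},
])

```text
time_s: 9.8
eef_pos: [611.9, 20.2, 100.4]
ee_rot: [0.257, 0.119, 0.959, -0.032]
force: [-26.5, 4.1, 24.1]
grip_width: -0.002
grip_force: 17.6
```

Force jumped to 36 N and the motion stopped, so the flap is shut. I'm backing off and measuring the bolt.

Emit:
step_arm([
  {"dx": 0,"dy": 0,"dz": -0.3,"wx": 0,"wy": 0,"wz": 0},
  {"dx": 0,"dy": 0,"dz": -0.8,"wx": 0,"wy": 0,"wz": 0},
  {"dx": 0,"dy": -0.5,"dz": -1,"wx": 0,"wy": 0,"wz": 0},
  {"dx": 0,"dy": -0.8,"dz": -0.6,"wx": 0,"wy": 0,"wz": 0},
])

```text
time_s: 10.2
eef_pos: [572.3, -3.1, 159.2]
ee_rot: [0.259, 0.119, 0.958, -0.032]
force: [-0.4, -0.5, 0.7]
grip_width: 0.001
grip_force: 0.0
```

Run:
```python
from h import *
c=np.cos(YAW);s=np.sin(YAW)
for cam in("top","side"):
    cc,o=look(cam,["bolt_grip","flap_edge","keeper"],2)
    for k,v in o.items():
        for a,p in v:
            if p<.4: continue
            d=a-np.r_[P,0]; b=np.array([c*d[0]+s*d[1],-s*d[0]+c*d[1],d[2]]); r=b-[-120,0,60]
            print(cam,k,p,"u,y,h",round(r@U,1),round(b[1],1),round(r@N,1))
go(W(S(55,-62,73)),tilt(30))
```

```text
top bolt_grip 0.61 u,y,h 59.1 -25.3 58.1
top bolt_grip 0.51 u,y,h 54.9 -23.7 57.0
top flap_edge 0.7 u,y,h 23.9 -28.3 5.1
top flap_edge 0.8 u,y,h 22.8 -30.0 5.7
top keeper 0.62 u,y,h 63.9 97.9 13.1
top keeper 0.56 u,y,h 63.1 98.6 13.6
side bolt_grip 0.57 u,y,h 58.8 -23.1 63.9
side bolt_grip 0.77 u,y,h 59.7 -25.0 60.7
side flap_edge 0.73 u,y,h 24.3 -30.6 7.9
side flap_edge 0.64 u,y,h 24.9 -29.5 9.0
side keeper 0.76 u,y,h 62.1 93.1 11.5
side keeper 0.67 u,y,h 63.4 95.3 12.4
side keeper 0.6 u,y,h 132.8 -427.9 -145.9
t 11.0 rot units [-0.01166667  0.00333333 -0.01      ] shift after rot [-1.23 -0.08  1.01] pos [572.   -3.3 157.3]
```

Emit:
step_arm([
  {"dx": -0.6,"dy": -0.1,"dz": 0.3,"wx": 0,"wy": 0,"wz": 0},
  {"dx": -0.6,"dy": 0,"dz": 0.4,"wx": 0,"wy": 0,"wz": 0},
  {"dx": 0,"dy": 0,"dz": 0.3,"wx": 0,"wy": 0,"wz": 0},
  {"dx": 0,"dy": 0.3,"dz": 0,"wx": 0,"wy": 0,"wz": 0},
  {"dx": 0,"dy": 0.3,"dz": 0,"wx": 0,"wy": 0,"wz": 0},
])

```text
time_s: 11.5
eef_pos: [611.7, 0.1, 150.1]
ee_rot: [0.256, 0.12, 0.959, -0.032]
force: [0.2, 0.0, -0.3]
grip_width: 0.004
grip_force: 0.0
```

Emit:
step_arm([
  {"dx": 0,"dy": 0.3,"dz": 0,"wx": 0,"wy": 0,"wz": 0},
  {"dx": 0,"dy": 0.3,"dz": 0,"wx": 0,"wy": 0,"wz": 0},
  {"dx": 0,"dy": 0.3,"dz": 0,"wx": 0,"wy": 0,"wz": 0},
])

```text
time_s: 11.8
eef_pos: [617.4, 21.9, 150.4]
ee_rot: [0.256, 0.119, 0.959, -0.032]
force: [-4.5, -2.5, -1.4]
grip_width: 0.003
grip_force: 1.7
```

Run:
```python
from h import *
go(W(S(55,10,73)),tilt(30))
```

```text
t 11.8 rot units [-0.01333333 -0.00833333 -0.00666667] shift after rot [-0.06  1.38  0.02] pos [617.4  21.9 150.4]
```

Emit:
step_arm([
  {"dx": 0,"dy": 0.25,"dz": 0,"wx": 0,"wy": 0,"wz": 0},
  {"dx": 0,"dy": 0.25,"dz": 0,"wx": 0,"wy": 0,"wz": 0},
  {"dx": 0,"dy": 0.25,"dz": 0,"wx": 0,"wy": 0,"wz": 0},
  {"dx": 0,"dy": 0.2,"dz": 0,"wx": 0,"wy": 0,"wz": 0},
  {"dx": 0,"dy": 0.15,"dz": 0,"wx": 0,"wy": 0,"wz": 0},
])

```text
time_s: 12.3
eef_pos: [624.7, 48.3, 150.7]
ee_rot: [0.257, 0.119, 0.958, -0.032]
force: [-3.4, -1.5, -0.3]
grip_width: 0.003
grip_force: 1.6
```

Emit:
step_arm([
  {"dx": 0,"dy": 0.1,"dz": 0,"wx": 0,"wy": 0,"wz": 0},
  {"dx": 0,"dy": 0.1,"dz": 0,"wx": 0,"wy": 0,"wz": 0},
])

```text
time_s: 12.5
eef_pos: [625.9, 52.8, 150.7]
ee_rot: [0.257, 0.119, 0.958, -0.032]
force: [-3.9, -3.7, -0.4]
grip_width: -0.001
grip_force: 1.6
```

Emit:
step_arm([
  {"dx": 0,"dy": 0.1,"dz": 0,"wx": 0,"wy": 0,"wz": 0},
])

```text
time_s: 12.6
eef_pos: [626.5, 55.2, 150.7]
ee_rot: [0.257, 0.12, 0.958, -0.032]
force: [-2.8, -2.2, -0.3]
grip_width: 0.005
grip_force: 1.6
```

Emit:
step_arm([
  {"dx": 0,"dy": 0.1,"dz": 0,"wx": 0,"wy": 0,"wz": 0},
  {"dx": 0,"dy": 0.1,"dz": 0,"wx": 0,"wy": 0,"wz": 0},
])

```text
time_s: 12.8
eef_pos: [626.9, 56.6, 150.7]
ee_rot: [0.255, 0.12, 0.959, -0.035]
force: [-20.1, -38.2, 10.0]
grip_width: -0.003
grip_force: 21.1
```

Emit:
step_arm([
  {"dx": 0,"dy": 0.1,"dz": 0,"wx": 0,"wy": 0,"wz": 0},
  {"dx": 0,"dy": 0.05,"dz": 0,"wx": 0,"wy": 0,"wz": 0},
])

```text
time_s: 13.0
eef_pos: [627.0, 57.1, 150.7]
ee_rot: [0.254, 0.121, 0.959, -0.037]
force: [-28.1, -53.6, 15.8]
grip_width: -0.001
grip_force: 29.6
```

Emit:
step_arm([
  {"dx": 0,"dy": 0.05,"dz": 0,"wx": 0,"wy": 0,"wz": 0},
])

```text
time_s: 13.1
eef_pos: [627.1, 57.3, 150.7]
ee_rot: [0.253, 0.121, 0.959, -0.038]
force: [-30.1, -59.5, 16.0]
grip_width: -0.003
grip_force: 33.1
```

Run:
```python
from h import *
go(W(S(55,10,73)),tilt(30))
```

```text
t 13.1 rot units [-0.13166667 -0.05166667 -0.01166667] shift after rot [-0.03 -0.09  0.01] pos [627.1  57.3 150.7]
```

Hard stop after about 54 mm of travel, as predicted. I'm backing off and checking.

Emit:
step_arm([
  {"dx": 0,"dy": -0.3,"dz": 0,"wx": 0,"wy": 0,"wz": 0},
  {"dx": 0,"dy": -0.5,"dz": 0,"wx": 0,"wy": 0,"wz": 0},
  {"dx": 0.5,"dy": 0,"dz": -0.4,"wx": 0,"wy": 0,"wz": 0},
  {"dx": 1,"dy": 0,"dz": -0.6,"wx": 0,"wy": 0,"wz": 0},
  {"dx": 0.8,"dy": 0,"dz": -0.9,"wx": 0,"wy": 0,"wz": 0},
])

```text
time_s: 13.6
eef_pos: [552.0, 63.7, 162.7]
ee_rot: [0.257, 0.12, 0.958, -0.032]
force: [-0.5, 1.0, 0.4]
grip_width: -0.006
grip_force: 0.0
```

Run:
```python
from h import *
c=np.cos(YAW);s=np.sin(YAW)
for cam in("top","side"):
    cc,o=look(cam,["bolt_grip","flap_edge"],2)
    for k,v in o.items():
        for a,p in v:
            if p<.4: continue
            d=a-np.r_[P,0]; b=np.array([c*d[0]+s*d[1],-s*d[0]+c*d[1],d[2]]); r=b-[-120,0,60]
            print(cam,k,p,"u,y,h",round(r@U,1),round(b[1],1),round(r@N,1))
    y,x=(110,240) if cam=="top" else (100,260)
    cv2.imwrite(f"pics/b_{cam}.png",cv2.resize(cc["frame"][y:y+160,x:x+140],None,fx=2.8,fy=2.8,interpolation=2))
a=[cv2.imread(f"pics/b_{k}.png") for k in("top","side")]; cv2.imwrite("pics/b.png",np.hstack(a))
# switch: plan
C=np.array([461.4,-284.6])
go(np.array([461.4,-284.6,230.]),Ro.from_euler('z',0)*tilt(0,np.deg2rad(9)))
```

```text
top bolt_grip 0.61 u,y,h -90.6 -362.3 -13.3
top bolt_grip 0.51 u,y,h 57.3 33.0 59.0
top bolt_grip 0.85 u,y,h 58.3 32.1 60.5
top flap_edge 0.96 u,y,h 25.4 -27.1 7.9
top flap_edge 0.79 u,y,h 25.2 -28.7 4.9
side bolt_grip 0.65 u,y,h 59.6 31.5 64.9
side bolt_grip 0.62 u,y,h 62.8 30.9 66.8
side flap_edge 0.91 u,y,h 26.7 -29.2 8.8
side flap_edge 0.72 u,y,h 27.1 -30.9 7.9
t 14.2 rot units [-1.01833333  4.93166667 -3.78      ] shift after rot [  5.79 -13.17  -2.69] pos [552.9  63.4 162.8]
```

View pics/b.png

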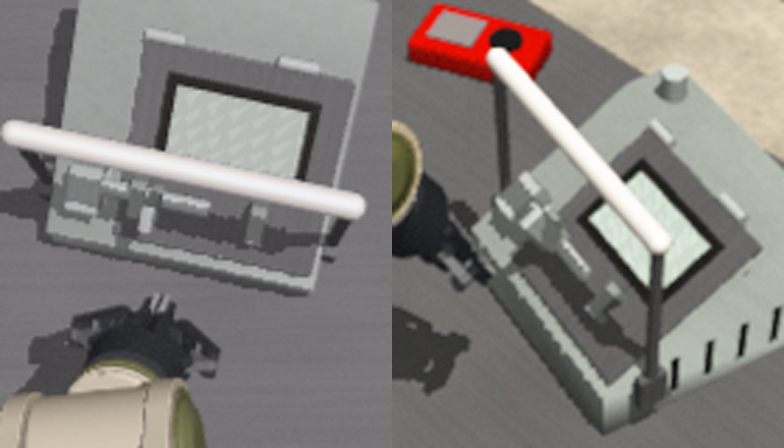

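The bolt grip is at y ≈ 31–33 mm (home at 30) and the flap points sit at the shut position; in the crops the handle is up against the keeper. Next I'll straighten the tool and go to the switch.

Emit:
step_arm([
  {"dx": 0,"dy": 0,"dz": -0.6,"wx": 0,"wy": 1,"wz": 0},
  {"dx": 0,"dy": 0,"dz": -0.6,"wx": 0,"wy": 1,"wz": 0},
  {"dx": 0,"dy": 0,"dz": 0,"wx": 0,"wy": 1,"wz": 0},
  {"dx": 0,"dy": 0,"dz": 0,"wx": 0,"wy": 1,"wz": 0},
  {"dx": 0,"dy": 0,"dz": 0,"wx": 0,"wy": 1,"wz": 0},
])

```text
time_s: 14.7
eef_pos: [539.7, 66.8, 190.1]
ee_rot: [-0.001, 0.124, 0.992, 0.0]
force: [-1.5, 0.5, -0.7]
grip_width: -0.0
grip_force: 0.0
```

Run:
```python
from h import *
go(np.array([461.4-38,-284.6-62,190.]),tilt(0))
```

```text
t 14.7 rot units [-0.         -0.02833333 -0.01333333] shift after rot [ 4.800e-01 -1.717e+01  1.000e-02] pos [539.7  66.8 190.1]
```

Emit:
step_arm([
  {"dx": 0,"dy": -1,"dz": 0,"wx": 0,"wy": 0,"wz": 0},
  {"dx": 0,"dy": -1,"dz": 0,"wx": 0,"wy": 0,"wz": 0},
  {"dx": 0,"dy": -1,"dz": 0,"wx": 0,"wy": 0,"wz": 0},
  {"dx": 0,"dy": -1,"dz": 0,"wx": 0,"wy": 0,"wz": 0},
  {"dx": 0,"dy": -1,"dz": 0,"wx": 0,"wy": 0,"wz": 0},
])

```text
time_s: 15.2
eef_pos: [508.6, -55.4, 189.7]
ee_rot: [0.0, 0.124, 0.992, -0.0]
force: [0.2, -0.7, -1.0]
grip_width: -0.001
grip_force: 0.0
```

Emit:
step_arm([
  {"dx": 0,"dy": -1,"dz": 0,"wx": 0,"wy": 0,"wz": 0},
  {"dx": 0,"dy": -1,"dz": 0,"wx": 0,"wy": 0,"wz": 0},
  {"dx": 0,"dy": -1,"dz": 0,"wx": 0,"wy": 0,"wz": 0},
  {"dx": 0,"dy": -1,"dz": 0,"wx": 0,"wy": 0,"wz": 0},
  {"dx": 0,"dy": -1,"dz": 0,"wx": 0,"wy": 0,"wz": 0},
])

```text
time_s: 15.7
eef_pos: [477.9, -176.6, 189.7]
ee_rot: [0.0, 0.124, 0.992, -0.0]
force: [1.1, -0.8, 0.1]
grip_width: -0.003
grip_force: 0.0
```

Emit:
step_arm([
  {"dx": 0.1,"dy": -1,"dz": 0,"wx": 0,"wy": 0,"wz": 0},
  {"dx": 0.1,"dy": -1,"dz": 0,"wx": 0,"wy": 0,"wz": 0},
  {"dx": 0.1,"dy": -1,"dz": 0,"wx": 0,"wy": 0,"wz": 0},
  {"dx": 0.1,"dy": -1,"dz": 0,"wx": 0,"wy": 0,"wz": 0},
  {"dx": 0.1,"dy": -1,"dz": 0,"wx": 0,"wy": 0,"wz": 0},
])

```text
time_s: 16.2
eef_pos: [434.9, -294.7, 189.8]
ee_rot: [0.0, 0.124, 0.992, -0.0]
force: [0.2, -0.4, 0.6]
grip_width: 0.003
grip_force: 0.0
```

Emit:
step_arm([
  {"dx": 0,"dy": -1,"dz": 0,"wx": 0,"wy": 0,"wz": 0},
  {"dx": 0,"dy": -1,"dz": 0,"wx": 0,"wy": 0,"wz": 0},
  {"dx": 0,"dy": 0,"dz": 0,"wx": 0,"wy": 0,"wz": 0},
])

```text
time_s: 16.5
eef_pos: [422.3, -344.5, 189.6]
ee_rot: [0.0, 0.125, 0.992, -0.001]
force: [-0.2, -0.5, 0.2]
grip_width: 0.001
grip_force: 0.0
```

Run:
```python
from h import *
go(np.array([461.4-38,-284.6-62,120.]),tilt(0))
c=eyes.capture("top"); d=eyes.capture("side")
cv2.imwrite("pics/s1.png",np.hstack([cv2.resize(x["frame"][y:y+130,a:a+120],None,fx=3.2,fy=3.2,interpolation=2) for x,y,a in((c,200,380),(d,260,300))]))
```

```text
t 16.5 rot units [-0.01        0.005      -0.04166667] shift after rot [-0.06 -0.07  2.78] pos [ 422.3 -344.5  189.6]
```

View pics/s1.png

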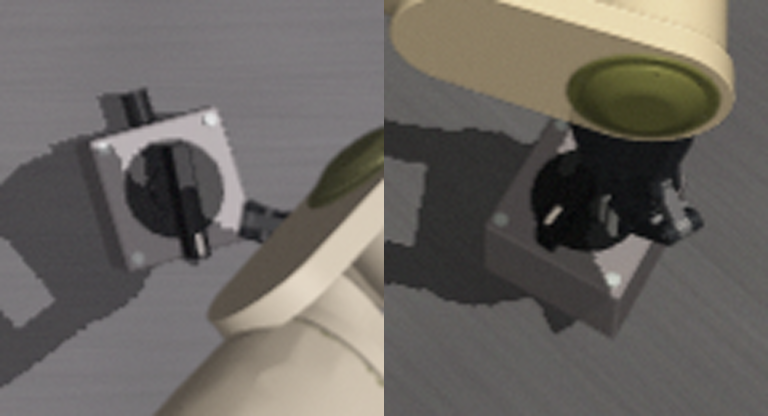

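The crops show the handle still off (dash at 195,250 in the left crop). The gripper is on its -y side, clear to go down.

Emit:
step_arm([
  {"dx": 0,"dy": 0,"dz": 0.8,"wx": 0,"wy": 0,"wz": 0},
  {"dx": 0,"dy": 0,"dz": 0.8,"wx": 0,"wy": 0,"wz": 0},
  {"dx": 0,"dy": 0,"dz": 0.5,"wx": 0,"wy": 0,"wz": 0},
  {"dx": 0,"dy": 0,"dz": 0.4,"wx": 0,"wy": 0,"wz": 0},
  {"dx": 0,"dy": 0,"dz": 0.2,"wx": 0,"wy": 0,"wz": 0},
])

```text
time_s: 17.1
eef_pos: [423.2, -341.7, 121.8]
ee_rot: [-0.0, 0.123, 0.992, -0.0]
force: [-0.4, 0.5, 0.3]
grip_width: -0.003
grip_force: 0.0
```

Run:
```python
from h import *
for d in((-43,-30),(-46,-4),(-42,20),(-41,28)): go(np.array([461.4+d[0],-284.6+d[1],120.]),tilt(0))
```

```text
t 17.1 rot units [-0.00166667 -0.         -0.01      ] shift after rot [0.45 1.   0.07] pos [ 423.2 -341.7  121.8]
t 17.1 rot units [-0.00166667 -0.         -0.01      ] shift after rot [0.82 1.98 0.07] pos [ 423.2 -341.7  121.8]
t 17.1 rot units [-0.00166667 -0.         -0.01      ] shift after rot [0.9  2.95 0.07] pos [ 423.2 -341.7  121.8]
t 17.1 rot units [-0.00166667 -0.         -0.01      ] shift after rot [0.94 3.27 0.07] pos [ 423.2 -341.7  121.8]
```

Emit:
step_arm([
  {"dx": 0.15,"dy": 0.4,"dz": 0.05,"wx": 0,"wy": 0,"wz": 0},
  {"dx": 0.15,"dy": 0.3,"dz": 0,"wx": 0,"wy": 0,"wz": 0},
  {"dx": 0.15,"dy": 0.3,"dz": 0,"wx": 0,"wy": 0,"wz": 0},
])

```text
time_s: 17.4
eef_pos: [418.4, -314.4, 121.7]
ee_rot: [0.001, 0.124, 0.992, -0.001]
force: [-0.3, -3.8, 0.0]
grip_width: 0.001
grip_force: 2.1
```

Emit:
step_arm([
  {"dx": 0.1,"dy": 0.25,"dz": 0,"wx": 0,"wy": 0,"wz": 0},
  {"dx": 0.1,"dy": 0.25,"dz": 0,"wx": 0,"wy": 0,"wz": 0},
  {"dx": 0.1,"dy": 0.25,"dz": 0,"wx": 0,"wy": 0,"wz": 0},
  {"dx": 0.1,"dy": 0.25,"dz": 0,"wx": 0,"wy": 0,"wz": 0},
])

```text
time_s: 17.8
eef_pos: [415.2, -288.7, 121.7]
ee_rot: [0.001, 0.124, 0.992, -0.001]
force: [1.6, -5.9, 0.1]
grip_width: 0.003
grip_force: 2.2
```

Emit:
step_arm([
  {"dx": 0.02,"dy": 0.2,"dz": 0,"wx": 0,"wy": 0,"wz": 0},
  {"dx": 0.02,"dy": 0.2,"dz": 0,"wx": 0,"wy": 0,"wz": 0},
  {"dx": 0.02,"dy": 0.2,"dz": 0,"wx": 0,"wy": 0,"wz": 0},
])

```text
time_s: 18.1
eef_pos: [417.2, -274.5, 121.7]
ee_rot: [0.001, 0.124, 0.992, -0.002]
force: [-4.0, -24.4, -4.0]
grip_width: -0.002
grip_force: 10.1
```

Run:
```python
from h import *
c=eyes.capture("top"); d=eyes.capture("side")
cv2.imwrite("pics/s2.png",np.hstack([cv2.resize(x["frame"][y:y+130,a:a+120],None,fx=3.2,fy=3.2,interpolation=2) for x,y,a in((c,200,380),(d,260,300))]))
```

```text
(no output)
```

View pics/s2.png

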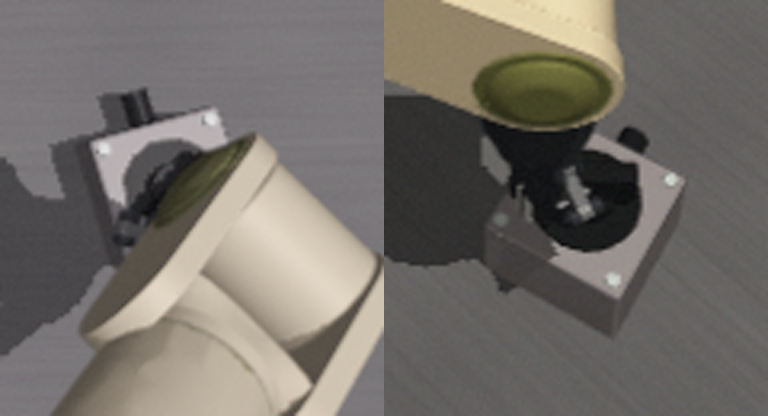

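Emit:
step_arm([
  {"dx": -0.05,"dy": 0.07,"dz": 0,"wx": 0,"wy": 0,"wz": 0},
  {"dx": -0.05,"dy": 0.07,"dz": 0,"wx": 0,"wy": 0,"wz": 0},
])

```text
time_s: 18.4
eef_pos: [418.4, -274.2, 121.7]
ee_rot: [-0.001, 0.123, 0.992, -0.004]
force: [-24.7, -28.9, 0.8]
grip_width: 0.001
grip_force: 19.1
```

```bash
cat > sw.py <<'E'
from h import *
g=np.array([461.4,-284.6,102.])
for cam in("side","top"):
    c=eyes.capture(cam); m=eyes.cut_out(cam,"switch_grip")
    for q in m[:1]:
        mm=q["mask"]; best=[]
        for a in np.arange(-180,180,1.):
            r=np.deg2rad(a); t=np.zeros((400,640),np.uint8); Q=[]
            for x in(-55,35):
                for y in(-8,8):
                    for z in(-19,13): Q.append(proj(c,g+[x*np.cos(r)-y*np.sin(r),x*np.sin(r)+y*np.cos(r),z]))
            cv2.fillConvexPoly(t,cv2.convexHull(np.array(Q).round().astype(np.int32)),1)
            best.append((round((t&mm).sum()/(t|mm).sum(),3),a))
        print(cam,q["p"],mm.sum(),sorted(best)[-4:])
E
python3 sw.py
```

```text
side 0.7 212 [(np.float64(0.305), np.float64(-55.0)), (np.float64(0.306), np.float64(-66.0)), (np.float64(0.306), np.float64(-63.0)), (np.float64(0.308), np.float64(120.0))]
top 0.47 1485 [(np.float64(0.0), np.float64(176.0)), (np.float64(0.0), np.float64(177.0)), (np.float64(0.0), np.float64(178.0)), (np.float64(0.0), np.float64(179.0))]
```

The force is now squarely along the handle's normal with almost no motion, so it is at its stop. I'll hold briefly, back away and lift.

Emit:
step_arm([
  {"dx": -0.02,"dy": 0.03,"dz": 0,"wx": 0,"wy": 0,"wz": 0},
  {"dx": 0,"dy": 0,"dz": 0,"wx": 0,"wy": 0,"wz": 0},
  {"dx": 0.3,"dy": -0.4,"dz": 0,"wx": 0,"wy": 0,"wz": 0},
  {"dx": 0.3,"dy": -0.4,"dz": 0,"wx": 0,"wy": 0,"wz": 0},
  {"dx": 0,"dy": 0,"dz": -0.8,"wx": 0,"wy": 0,"wz": 0},
])

```text
time_s: 19.1
eef_pos: [399.8, -285.3, 139.5]
ee_rot: [-0.002, 0.124, 0.992, 0.002]
force: [0.6, -0.2, 0.9]
grip_width: 0.0
grip_force: 0.0
```

Emit:
step_arm([
  {"dx": 0,"dy": 0,"dz": -1,"wx": 0,"wy": 0,"wz": 0},
  {"dx": 0.5,"dy": -0.5,"dz": -1,"wx": 0,"wy": 0,"wz": 0},
  {"dx": 0.8,"dy": -0.8,"dz": -0.8,"wx": 0,"wy": 0,"wz": 0},
  {"dx": 0.8,"dy": -0.8,"dz": 0,"wx": 0,"wy": 0,"wz": 0},
  {"dx": 0.5,"dy": -0.8,"dz": 0,"wx": 0,"wy": 0,"wz": 0},
])

```text
time_s: 19.6
eef_pos: [319.5, -340.0, 211.7]
ee_rot: [0.001, 0.124, 0.992, -0.0]
force: [0.9, -0.6, 0.7]
grip_width: -0.002
grip_force: 0.0
```

```bash
python3 sw.py
python3 - <<'E'
from h import *
c=np.cos(YAW);s=np.sin(YAW)
cc,o=look("top",["bolt_grip","flap_edge","turbo","oil_jar","socket"]); print(o)
d=eyes.capture("side")
cv2.imwrite("pics/s3.png",np.hstack([cv2.resize(x["frame"][y:y+130,a:a+120],None,fx=3.2,fy=3.2,interpolation=2) for x,y,a in((cc,200,380),(d,260,300))]))
print(ctrl.sense()["time_s"],ctrl.sense()["eef_pos"])
E
```

```text
side 0.55 249 [(np.float64(0.306), np.float64(-59.0)), (np.float64(0.306), np.float64(-55.0)), (np.float64(0.308), np.float64(-63.0)), (np.float64(0.309), np.float64(120.0))]
top 0.66 375 [(np.float64(0.682), np.float64(-47.0)), (np.float64(0.688), np.float64(-46.0)), (np.float64(0.691), np.float64(-43.0)), (np.float64(0.693), np.float64(-44.0))]
{'flap_edge': [(array([623.3,  14. ,  77.4]), 0.61)], 'turbo': [(array([397.9, 296.3,  -1.9]), 0.89)], 'oil_jar': [(array([ 689.4, -410. ,    2.4]), 0.77)], 'socket': [(array([671.6, 412.4,  -1.4]), 0.53)]}
20.15 [ 320.99120487 -339.76970062  211.07975688]
```

View pics/s3.png

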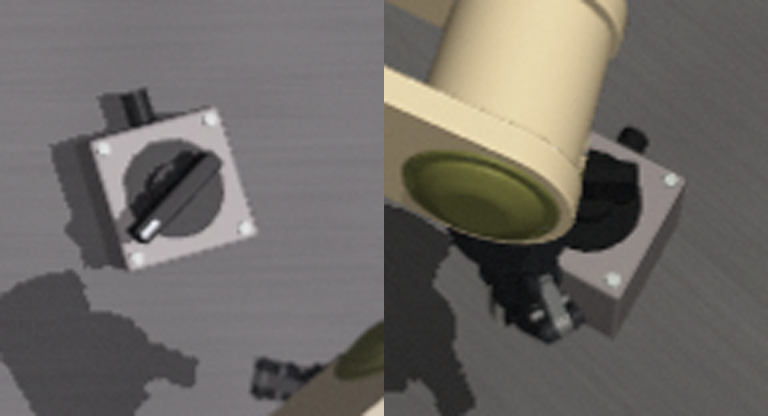

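The left crop shows the dash end at (150,230) and the tail at (212,160). That puts the handle at about -43°, matching box yaw (+16°) minus 60°, and it met a hard stop there. The bystanders haven't moved, so I'm handing in.

```bash
python3 -c "
from rig import finish_job
print(finish_job())"
```

```text
the job is handed in; nothing more can be done
None
```

I shut the flap, slid the bolt home and turned the switch clockwise to its stop, without going near the lamp bar or moving the turbo, jar or socket, then handed the job in at about 20 s; the hand-in returned no verdict.

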